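Close a row of flip lids with one stroke of the fingertip

TASK

Close the five half-open flip lids on the curved blue rack by running the fingertips along the row in one light stroke, from the green pad to the grey pad, folding the lids flat one after the other. Keep the fingertips down at the row from the first lid to the last. Do not lift anything, do not shove the rack, bend a lid farther open or press hard, and leave the cups and the marker beside it alone.

Things in the scene. Friction and masses are not known exactly. Their poses are not given: they have to be found in the camera images.
- segment: Loose curved blue rack with five wells in a row, 0.9 kg, 40 mm wide, on rubber feet; slides if pushed hard. Row: arc of radius 200 mm. Origin under well 3, on the worktop; x along the row there, from green pad (start) to grey pad (end); +y the hollow side, arc centre at y = 200 mm; z up. Blue body 45 mm high; tops of closed lids and both pads level at 52 mm
- row_start (a point): Centre of the top of the green pad (28 x 30 mm, 52 mm high) at the start of the row, 96 mm along the arc before well 3. Sites on the rack share its axes
- row_end (a point): Centre of the top of the grey pad (18 x 30 mm, 52 mm high) at the end of the row, 92 mm along the arc after well 3
- seat1 (a point): Centre of well 1 (1 next to the green pad, 5 next to the grey pad; wells are 32 mm apart along the arc), at the height of the closed lid's top, 52 mm. Fixed to the rack, it does not move with the lid
- seat2 (a point): Centre of well 2 (1 next to the green pad, 5 next to the grey pad; wells are 32 mm apart along the arc), at the height of the closed lid's top, 52 mm. Fixed to the rack, it does not move with the lid
- seat3 (a point): Centre of well 3 (1 next to the green pad, 5 next to the grey pad; wells are 32 mm apart along the arc), at the height of the closed lid's top, 52 mm. Fixed to the rack, it does not move with the lid
- seat4 (a point): Centre of well 4 (1 next to the green pad, 5 next to the grey pad; wells are 32 mm apart along the arc), at the height of the closed lid's top, 52 mm. Fixed to the rack, it does not move with the lid
- seat5 (a point): Centre of well 5 (1 next to the green pad, 5 next to the grey pad; wells are 32 mm apart along the arc), at the height of the closed lid's top, 52 mm. Fixed to the rack, it does not move with the lid
- lid1 (a joint): Flip lid of well 1, rad: 0 closed flat, grows as it opens (stop 1.6); starts at 0.35 to 0.75. White, 25 mm long, 26 wide, 3 thick, orange tip. Hinge across the row, 13 mm before the well's centre (green side), 50.5 mm high; the free end points to the grey pad. Friction (0.008 N m) holds it where it is left; about 1 N folds it down; no spring or snap
- lid2 (a joint): Flip lid of well 2, rad: 0 closed flat, grows as it opens (stop 1.6); starts at 0.35 to 0.75. White, 25 mm long, 26 wide, 3 thick, orange tip. Hinge across the row, 13 mm before the well's centre (green side), 50.5 mm high; the free end points to the grey pad. Friction (0.008 N m) holds it where it is left; about 1 N folds it down; no spring or snap
- lid3 (a joint): Flip lid of well 3, rad: 0 closed flat, grows as it opens (stop 1.6); starts at 0.35 to 0.75. White, 25 mm long, 26 wide, 3 thick, orange tip. Hinge across the row, 13 mm before the well's centre (green side), 50.5 mm high; the free end points to the grey pad. Friction (0.008 N m) holds it where it is left; about 1 N folds it down; no spring or snap
- lid4 (a joint): Flip lid of well 4, rad: 0 closed flat, grows as it opens (stop 1.6); starts at 0.35 to 0.75. White, 25 mm long, 26 wide, 3 thick, orange tip. Hinge across the row, 13 mm before the well's centre (green side), 50.5 mm high; the free end points to the grey pad. Friction (0.008 N m) holds it where it is left; about 1 N folds it down; no spring or snap
- lid5 (a joint): Flip lid of well 5, rad: 0 closed flat, grows as it opens (stop 1.6); starts at 0.35 to 0.75. White, 25 mm long, 26 wide, 3 thick, orange tip. Hinge across the row, 13 mm before the well's centre (green side), 50.5 mm high; the free end points to the grey pad. Friction (0.008 N m) holds it where it is left; about 1 N folds it down; no spring or snap
- cup_red: Sample cup with red lid, 52 mm wide, 68 mm high, stands loose beside the rack's outer (bulging) side; origin at the centre of its underside
- cup_orange: Sample cup with orange lid, 52 mm wide, 68 mm high, loose, to the right; origin at the centre of its underside
- pen_a: Blue-capped white marker, 135 mm long, 17 mm thick, lying loose to the left; origin at the centre of its underside

How it is judged:
By the outcome, as a careful person would: the job done as asked, in the order asked, and still so for the second after the job is handed in, with the robot touching nothing.
It also fails if it takes over 40 s, if anything falls off the work surface, if the arm or the gripper's body presses on something with over 40 N, if the wrist force passes 120 N, or if a joint passes its speed limit or range.

ROBOT

A 7-joint arm with a two-finger parallel gripper is mounted at the origin on a cart in front of the work surface, level with it; the furniture and walls round the work are solid. World frame = base frame: x ahead of the robot, y to its left, z up, the work surface at z = 0. Lengths are in m, angles in rad, forces in N, time in s.
With the tool pointing down it reaches from about 0.425 to 0.875 m from the base axis. Payload 4.7 kg.
Tool frame: the origin (TCP) lies between the finger pads, 19 mm behind the fingertips; this is the grasp point; z points along the fingers, y is the line along which they close (so a half turn about z gives the same grasp; the last joint's range is limited). The gripper opens to 87 mm and grips with 3 to 60 N. Pads are 19 mm wide; open, the fingers measure 117 mm over their backs; the gripper's body (75 mm by 190 mm) begins 51 mm behind the grasp point.
Start: joints at [1.284, 0.321, -0.07, 1.45, 0.023, 1.371, -0.057], TCP at [0.193, -0.621, 0.241] pointing down, gripper open.
Joint ranges: [-2.86, 2.86], [-0.3, 2.09], [-1.38, 1.24], [0.06, 2.45], [-1.56, 4.7], [0.09, 2.05], [-2.69, 2.69]. Speed limits (rad/s): [2.57, 2.57, 3.14, 3.14, 3.14, 3.14, 3.14].

INTERFACE

Orientations are given as a rotation vector (axis times angle).
In Python, from bench import monitor, cams, workorder gives the robot as it stands.
- The arm moves only by the tool move_arm, never from a script. Its arguments are lists of equal length, an entry for each row: "slide": the shift along the tool's x, y, z in cm, a list of three; "roll": the turn about the tool's z in rad. In form: {"slide": [[dx, dy, dz], ...], "roll": [roll, ...]}. A call has 1 to 20 rows; each row is the pose to reach, as a shift and turn from the pose commanded when the call began, along the tool's axes at that moment; what a row does not reach only later rows make up. A row lasts 1/10 s, in which the tool goes at most 50 mm and 8.59 degrees, less where a joint would pass 70% of its speed; a pose out of reach is approached as far as the arm can. A call with a gripper value outside its range is refused whole. "gripper" is the finger opening in cm, from 0 to 8.7, set as the call begins (left out, the last holds). The fingers move at their own pace and stop on an object; "squeeze" is the grip in N (left out, the last holds). Time passes only in rows, so rows that repeat a pose let the fingers close. It gives the time, the measured TCP pose, the force, the opening and the grip force at its end, in the units of the state.
- monitor.get_state(): the state, without advancing time (a new reading comes with each control period).
- cams.get_image(name): name is "scene" or "side" or "wrist"; returns the picture (400x640x3 uint8, red, green, blue); there is no depth.
- cams.get_calibration(name): a dict with "mtx" (3x3 intrinsics, pixels), "dist_coeffs" ([k1, k2, p1, p2, k3] as OpenCV has them; the pictures are not rectified), "R" (3x3) and "t" (3): a world point X has camera coordinates R X + t. Camera axes: x right, y down, z forward; pixel columns grow to the right and rows downward; lengths in m; the calibration is good to about 2 mm. A picture is of the moment at which its call begins: read the wrist's pose just before it. get_calibration takes no time and is no camera call; for the wrist camera it gives the pose at the moment of the call.
- workorder.close_job(): hands the job in; it is judged then, once.
The state is a dict: "time": time; "joint_positions": joint angles; "qd": joint speeds; "joint_torque": joint torques, N m; "position": TCP position; "tool_rot": TCP orientation; "ft_force": force on the tool from outside, world axes, zero at the start; "torque": the same for the moment, N m; "grip_width": opening from 0.0 (shut) to 1.0 (fully open); "grip_force": force on a finger pad.
Only numpy, scipy, OpenCV 4.12 (cv2) and the standard library are available. Lean on these libraries where they do the work, as an engineer would, in place of code of your own. Each camera call takes 0.05 s, during which the arm holds its last target. There are 200 camera calls.

## Working session

There is one attempt and no reset: what is moved stays moved. The work goes in short steps, Python scripts to look and compute and a tool call to move; the robot and the scene stay as the last step left them, time stands still between calls to the robot, and variables do not carry over. Pictures are saved under pics/ and viewed, at most 10 in all, crops included, and the job is handed in when it is done.

Besides the shell and the picture viewer there is one more tool, called after "Request:" in YAML: its name, and indented under it one key for each argument. move_arm: Moves the arm, as the interface text tells. Its arguments: {"type":"object","properties":{"slide":{"type":"array","items":{"type":"array","items":{"type":"number"}}},"roll":{"type":"array","items":{"type":"number"}},"gripper":{"type":"number"},"squeeze":{"type":"number"}},"required":["slide","roll"]}

```bash
mkdir -p pics; python3 - <<'E'
from bench import monitor, cams
import cv2,numpy as np
s=monitor.get_state();print({k:np.round(v,3) for k,v in s.items()})
for n in("scene","side","wrist"):
    c=cams.get_calibration(n);print(n,np.round(c["mtx"],1).tolist(),np.round(c["R"],3).tolist(),np.round(c["t"],3),c["dist_coeffs"])
    cv2.imwrite(f"pics/{n}0.png",cams.get_image(n)[:,:,::-1])
E
```

```text
{'time': np.float64(0.0), 'joint_positions': array([ 1.284,  0.322, -0.07 ,  1.452,  0.023,  1.371, -0.057]), 'qd': array([ 0.001, -0.001,  0.   , -0.001,  0.001,  0.   , -0.001]), 'joint_torque': array([ 0.0000e+00, -4.9129e+01, -4.0400e-01, -3.1253e+01, -6.4000e-02,
        4.4000e-02,  0.0000e+00]), 'position': array([ 0.192, -0.62 ,  0.24 ]), 'tool_rot': array([-3.104e+00, -4.710e-01,  1.000e-03]), 'ft_force': array([-0.434, -0.059,  0.627]), 'torque': array([-0.008, -0.019,  0.027]), 'grip_force': np.float64(0.0), 'grip_width': np.float64(1.0)}
scene [[510.0, 0.0, 322.3], [0.0, 510.0, 204.2], [0.0, 0.0, 1.0]] [[-0.524, -0.852, -0.015], [-0.359, 0.237, -0.903], [0.773, -0.467, -0.429]] [0.356 0.227 0.915] [-0.14618529  0.          0.          0.          0.        ]
side [[381.3, 0.0, 318.4], [0.0, 381.3, 194.0], [0.0, 0.0, 1.0]] [[0.959, -0.284, 0.016], [-0.171, -0.619, -0.767], [0.227, 0.732, -0.642]] [-0.512  0.198  0.83 ] [-0.02048371  0.          0.          0.          0.        ]
wrist [[331.2, 0.0, 320.0], [0.0, 331.2, 204.6], [0.0, 0.0, 1.0]] [[0.297, -0.955, -0.001], [-0.914, -0.284, 0.289], [-0.276, -0.085, -0.957]] [-0.65  -0.036  0.391] [-0.00143943  0.          0.          0.          0.        ]
```

View pics/scene0.png

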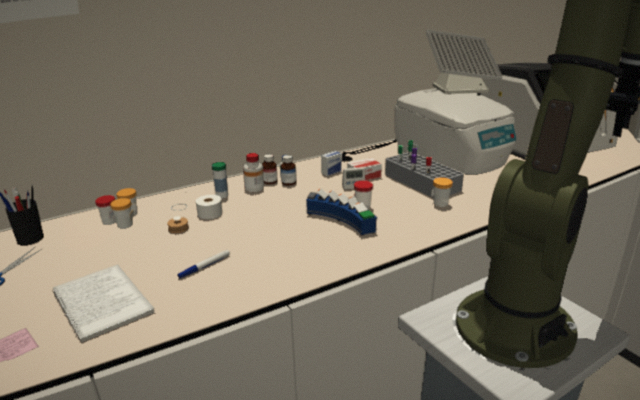

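View pics/side0.png

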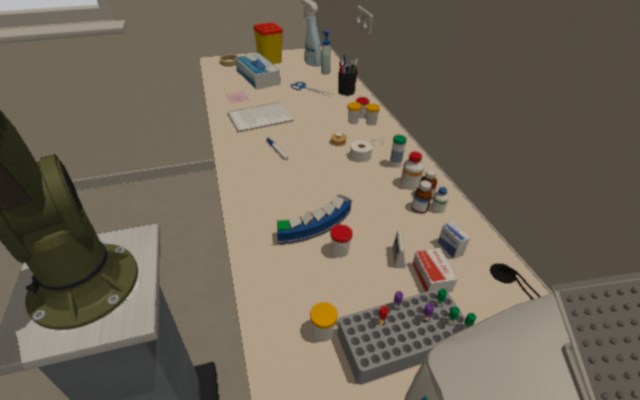

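The side view shows the rack with the green pad at about (284,226) and the far end at about (350,205). The red cup is at (341,240), the orange cup at (323,320) and the marker at (277,148). I'll get a coarse position first, then look with the wrist camera.

```bash
cat > h.py <<'E'
from bench import monitor, cams
import cv2,numpy as np
from scipy.spatial.transform import Rotation as Ro
def ray(c,uv,z):
    p=cv2.undistortPoints(np.float64(uv).reshape(-1,1,2),c["mtx"],np.array(c["dist_coeffs"]))[:,0]
    R=np.array(c["R"]);o=-R.T@np.array(c["t"]);d=np.c_[p,np.ones(len(p))]@R
    return o+d*((z-o[2])/d[:,2])[:,None]
def proj(c,X):
    return cv2.projectPoints(np.float64(X).reshape(-1,1,3),cv2.Rodrigues(np.array(c["R"]))[0],np.float64(c["t"]),c["mtx"],np.array(c["dist_coeffs"]))[0][:,0]
def blobs(im,lo,hi,amin=15):
    h=cv2.cvtColor(im,cv2.COLOR_RGB2HSV);m=cv2.inRange(h,np.array(lo),np.array(hi))
    n,l,s,c=cv2.connectedComponentsWithStats(m)
    return m,l,[(s[i,4],c[i],i) for i in range(1,n) if s[i,4]>=amin]
E
python3 - <<'E'
from h import *
for n in("scene","side"):
    im=cv2.imread(f"pics/{n}0.png")[:,:,::-1];c=cams.get_calibration(n)
    for name,lo,hi,z in(("green",(50,120,60),(80,255,255),.052),("blue",(100,120,40),(125,255,255),.03),("red",(172,150,80),(180,255,255),.068),("orange",(10,170,150),(25,255,255),.068)):
        for a,ce,i in blobs(im,lo,hi)[2]: print(n,name,a,ce.round(),ray(c,ce,z)[0].round(3))
c=cams.get_calibration("side")
print(ray(c,[[277,230],[352,205],[341,232],[323,315],[277,148]],.05).round(3))
E
```

```text
scene green 19 [410. 144.] [ 0.791 -0.415  0.052]
scene green 52 [218. 165.] [0.965 0.196 0.052]
scene green 69 [366. 214.] [0.446 0.018 0.052]
scene blue 18 [337. 167.] [ 0.795 -0.124  0.03 ]
scene blue 48 [  6. 203.] [1.104 0.81  0.03 ]
scene blue 866 [341. 213.] [0.523 0.039 0.03 ]
scene blue 90 [188. 271.] [0.469 0.458 0.03 ]
scene blue 17 [  1. 280.] [0.648 0.827 0.03 ]
scene orange 107 [443. 181.] [ 0.466 -0.251  0.068]
scene orange 98 [126. 192.] [0.877 0.494 0.068]
scene orange 128 [120. 202.] [0.819 0.521 0.068]
side green 76 [399. 139.] [0.889 0.291 0.052]
side green 101 [283. 225.] [0.45  0.012 0.052]
side green 57 [443. 293.] [ 0.716 -0.266  0.052]
side green 62 [455. 312.] [ 0.717 -0.31   0.052]
side green 52 [471. 318.] [ 0.74  -0.331  0.052]
side blue 50 [326.  38.] [0.975 1.352 0.03 ]
side blue 60 [258.  65.] [0.565 1.073 0.03 ]
side blue 26 [442. 190.] [0.906 0.049 0.03 ]
side blue 801 [314. 225.] [0.528 0.014 0.03 ]
side blue 37 [450. 249.] [ 0.809 -0.149  0.03 ]
side red 26 [344. 231.] [ 0.577 -0.059  0.068]
side orange 63 [354. 105.] [0.82  0.52  0.068]
side orange 64 [372. 106.] [0.878 0.493 0.068]
side orange 491 [324. 314.] [ 0.468 -0.254  0.068]
[[ 0.433  0.001  0.05 ]
 [ 0.634  0.037  0.05 ]
 [ 0.576 -0.045  0.05 ]
 [ 0.47  -0.245  0.05 ]
 [ 0.504  0.346  0.05 ]]
```

Request:
move_arm:
  slide:
    - [1,-1,0]
    - [3,-3,0]
    - [6,-6,0]
    - [9,-9,0]
    - [12,-12,0]
    - [15,-15,0]
    - [18,-18,0]
    - [21,-21,0]
    - [24,-24,0]
    - [27,-27,0]
    - [30,-30,0]
    - [33,-33,0]
    - [36,-36,0]
    - [39,-39,0]
    - [42,-42,0]
    - [45,-45,0]
    - [48,-48,0]
    - [50,-50.5,0]
    - [51.5,-52,0]
    - [51.5,-52,0]
  roll: [0,0,0,0,0,0,0,0,0,0,0,0,0,0,0,0,0,0,0,0]
  gripper: 0
  squeeze: 10

```text
time: 2.15
position: [0.5302, 0.0332, 0.2412]
tool_rot: [-3.103, -0.481, -0.0]
ft_force: [-0.1, -0.3, -0.7]
grip_width: 0.001
grip_force: 0.0
```

```bash
python3 - <<'E'
from h import *
s=monitor.get_state();print(s["time"],s["position"],s["tool_rot"],s["ft_force"],s["grip_width"])
c=cams.get_calibration("wrist");im=cams.get_image("wrist")
cv2.imwrite("pics/w1.png",im[:,:,::-1]);import pickle;pickle.dump(c,open("w1.pkl","wb"))
E
```

```text
2.15 [0.53015437 0.03323075 0.24115161] [-3.10280479e+00 -4.81219249e-01 -4.70565098e-04] [-0.08062684 -0.27440132 -0.66981881] 0.000906122159306777
```

View pics/w1.png

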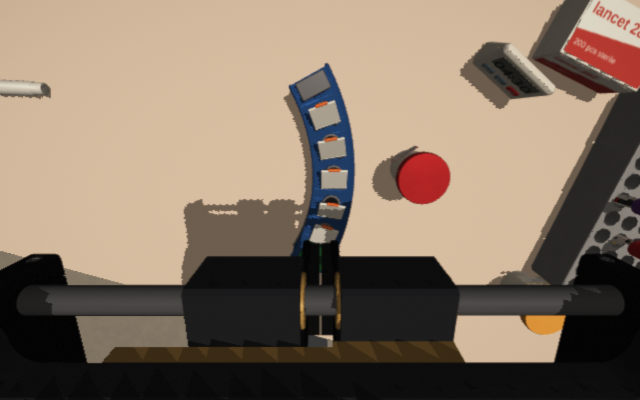

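The wrist view shows lids 1–5 from (322,235) up to (322,110) and the grey pad at (312,85). The red cup is clear of the row at (424,178). The gripper hides the green pad, so I'll back off to see the whole rack.

Request:
move_arm:
  slide:
    - [-2,0,0]
    - [-5,0,0]
    - [-8,0,0]
    - [-9,0,0]
    - [-9,0,0]
    - [-9,0,0]
  roll: [0,0,0,0,0,0]

```text
time: 2.8
position: [0.445, 0.0014, 0.2416]
tool_rot: [3.105, 0.469, 0.002]
ft_force: [-0.2, -0.2, 0.3]
grip_width: 0.005
grip_force: 0.0
```

```bash
python3 - <<'E'
from h import *
import pickle
s=monitor.get_state();print(s["time"],s["position"],s["tool_rot"],s["ft_force"])
c=cams.get_calibration("wrist");im=cams.get_image("wrist")
pickle.dump(c,open("w2.pkl","wb"))
cv2.imwrite("pics/w2.png",im[:,:,::-1]);cv2.imwrite("pics/w2c.png",cv2.resize(im[100:300,220:460,::-1],None,fx=3,fy=3,interpolation=cv2.INTER_CUBIC))
E
```

```text
2.8 [0.44502287 0.00144397 0.24161581] [3.10547810e+00 4.69195608e-01 2.27508569e-03] [-0.15491441 -0.21373577  0.34724761]
```

View pics/w2c.png

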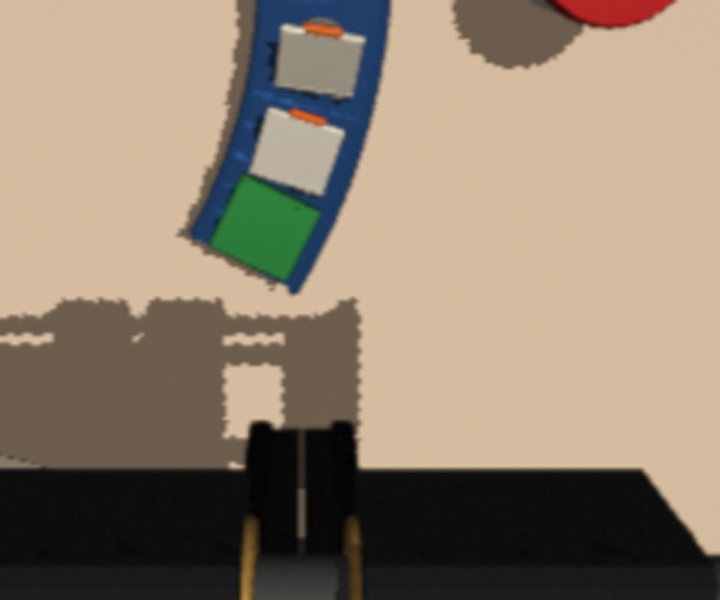

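The crop shows the whole green pad, centred at about crop (265,230), which is full-image (308,177). Lids 1 and 2 are just beyond it. Next I'll measure the pads and fit the arc.

```bash
python3 - <<'E'
from h import *
import pickle
w={k:(cv2.imread(f"pics/{k}.png")[:,:,::-1].copy(),pickle.load(open(k+".pkl","rb"))) for k in("w1","w2")}
def rect(k,m):
    cs,_=cv2.findContours(m,cv2.RETR_EXTERNAL,cv2.CHAIN_APPROX_NONE);q=max(cs,key=cv2.contourArea)
    P=ray(w[k][1],q[:,0],.052)[:,:2];r=cv2.minAreaRect(np.float32(P*1000));return r
im,c=w["w2"];g=blobs(im,(50,120,40),(80,255,255))[0];print("green",rect("w2",g))
for k in w:
    im=w[k][0];h=cv2.cvtColor(im,cv2.COLOR_RGB2HSV)
    if k=="w1": box=im[60:110,280:345]; y0,x0=60,280
    else: box=None
    if box is not None:
        m=np.zeros(im.shape[:2],np.uint8); hh=h[60:106,285:340]; m[60:106,285:340]=((hh[...,1]<70)&(hh[...,2]>60)&(hh[...,2]<150))*255
        m=cv2.morphologyEx(m,cv2.MORPH_OPEN,np.ones((3,3))); print("grey",k,rect(k,m))
    print(k,"orange tips",[ (a,ce.round(1).tolist(),ray(w[k][1],ce,.06)[0][:2].round(4).tolist()) for a,ce,i in blobs(im,(5,150,120),(20,255,255),8)[2] if ce[1]<250 and 280<ce[0]<360])
    red=blobs(im,(172,150,80),(180,255,255),100)[2];print("red",[(a,ray(w[k][1],ce,.068)[0][:2].round(3)) for a,ce,i in red])
for i in range(3): s=monitor.get_state();cams.get_image("side");print(s["position"],s["tool_rot"])
E
```

```text
green ((451.10101318359375, 15.749263763427734), (29.80284309387207, 28.041532516479492), 80.41539764404297)
grey w1 ((620.6914672851562, 69.25361633300781), (18.55661392211914, 29.749540328979492), 42.59886932373047)
w1 orange tips [(np.int32(36), [320.5, 104.1], [0.6064, 0.0567]), (np.int32(37), [330.6, 138.7], [0.5789, 0.0378]), (np.int32(33), [333.7, 169.9], [0.5509, 0.0253]), (np.int32(31), [332.3, 204.1], [0.5169, 0.0155])]
red []
w2 orange tips [(np.int32(42), [324.0, 32.8], [0.5804, 0.0388]), (np.int32(36), [328.5, 70.0], [0.5524, 0.0258]), (np.int32(39), [327.5, 109.5], [0.519, 0.0162]), (np.int32(31), [322.3, 138.8], [0.4916, 0.0128])]
red []
[0.44523118 0.00182543 0.24150883] [3.10605628e+00 4.70661332e-01 1.77388307e-03]
[0.44523717 0.00203658 0.24138155] [-3.10562066e+00 -4.71446561e-01 -1.12080285e-03]
[0.44518232 0.00215205 0.24122873] [-3.10516854e+00 -4.71899478e-01 -5.09307818e-04]
```

The pad sizes come out right (29.8×28.0 and 18.6×29.7 mm). The orange tips fall within 1 mm of the 200 mm arc. That puts the rack origin at about (544.4, 22.4) mm with a heading of 18.1°. Next I'll move over the green pad, turn to its heading and come down close to it.

Request:
move_arm:
  slide:
    - [0.4,-0.5,1]
    - [0.9,-1.1,3]
    - [0.9,-1.1,6]
    - [0.9,-1.1,9]
    - [0.9,-1.1,12]
    - [0.9,-1.1,14]
    - [0.9,-1.1,15]
    - [0.9,-1.1,15.6]
    - [0.9,-1.1,16]
    - [0.9,-1.1,16]
    - [0.9,-1.1,16]
    - [0.9,-1.1,16]
    - [0.9,-1.1,16]
  roll: [0.1,0.22,0.34,0.465,0.465,0.465,0.465,0.465,0.465,0.465,0.465,0.465,0.465]

```text
time: 4.3
position: [0.4501, 0.0148, 0.0818]
tool_rot: [3.131, -0.258, 0.002]
ft_force: [0.7, -0.4, -0.2]
grip_width: 0.004
grip_force: 0.0
```

```bash
python3 - <<'E'
from h import *
s=monitor.get_state();R=Ro.from_rotvec(s["tool_rot"]).as_matrix();print(s["time"],s["position"],np.degrees(np.arctan2(R[1,0],R[0,0])),R[:,2],s["ft_force"],s["joint_positions"])
im=cams.get_image("side")
cv2.imwrite("pics/s2.png",cv2.resize(im[130:280,220:420,::-1],None,fx=4,fy=4,interpolation=cv2.INTER_CUBIC))
E
```

```text
4.3 [0.45013555 0.01479156 0.08175899] -9.41638821356249 [ 1.04653699e-03 -5.22124366e-04 -9.99999316e-01] [ 0.68164913 -0.43118434 -0.18633521] [ 0.66076848  0.09488282 -0.77247148  2.08782369  0.08012979  0.98621015
 -1.88881373]
```

View pics/s2.png

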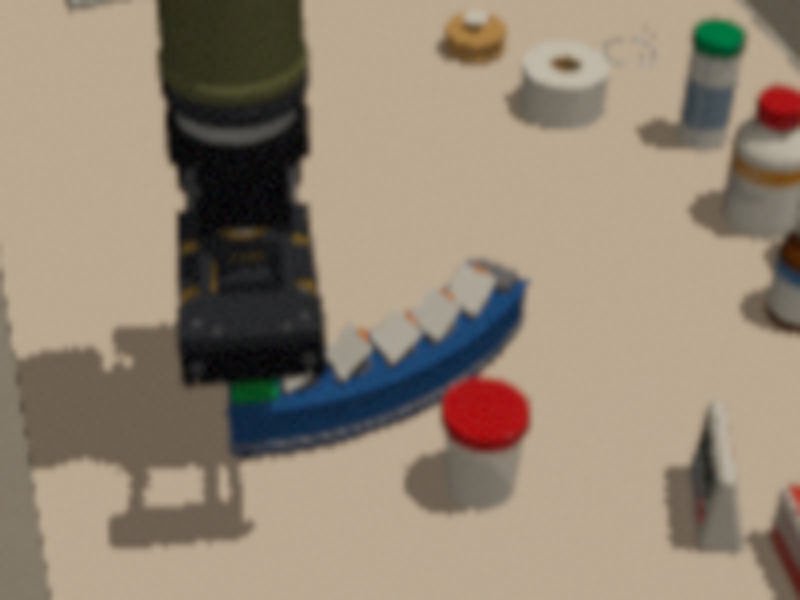

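The side crop shows the closed fingers directly over the green pad, crop (255,390). All five lids are half open and the cups are clear. Now I'll touch down gently.

Request:
move_arm:
  slide:
    - [0,0,0.3]
    - [0,0,0.6]
    - [0,0,0.8]
    - [0,0,0.9]
    - [0,0,0.9]
    - [0,0,0.9]
  roll: [0,0,0,0,0,0]

```text
time: 4.95
position: [0.4497, 0.0149, 0.0722]
tool_rot: [-3.131, 0.257, 0.0]
ft_force: [-0.0, 0.4, 0.5]
grip_width: 0.007
grip_force: 0.0
```

Request:
move_arm:
  slide:
    - [0,0,0.05]
    - [0,0,0.05]
    - [0,0,0.05]
  roll: [0,0,0]

```text
time: 5.25
position: [0.4498, 0.0149, 0.0718]
tool_rot: [3.131, -0.258, 0.0]
ft_force: [-0.6, 0.3, 0.2]
grip_width: 0.007
grip_force: 0.0
```

Request:
move_arm:
  slide:
    - [0,0,0.05]
    - [0,0,0.05]
    - [0,0,0.05]
  roll: [0,0,0]

```text
time: 5.55
position: [0.4497, 0.0149, 0.0712]
tool_rot: [3.131, -0.258, 0.0]
ft_force: [-0.3, -0.1, -0.2]
grip_width: 0.002
grip_force: 0.0
```

Request:
move_arm:
  slide:
    - [0,0,0.03]
    - [0,0,0.03]
    - [0,0,0.03]
  roll: [0,0,0]

```text
time: 5.85
position: [0.4498, 0.0149, 0.0711]
tool_rot: [3.131, -0.258, -0.0]
ft_force: [-2.8, -0.4, 3.3]
grip_width: 0.005
grip_force: 1.8
```

Request:
move_arm:
  slide:
    - [0,0,0.02]
    - [0,0,0.02]
    - [0,0,0.02]
  roll: [0,0,0]

```text
time: 6.15
position: [0.4498, 0.0149, 0.0711]
tool_rot: [3.131, -0.258, -0.0]
ft_force: [-2.6, -0.7, 6.7]
grip_width: 0.01
grip_force: 3.0
```

Contact is 3.3 N, rising about 1.7 N per 0.1 mm. I'll ease off 0.4 mm so it only just touches, and start the stroke along the arc with a short segment.

Request:
move_arm:
  slide:
    - [0.25,-0.002,-0.04]
    - [0.5,-0.006,-0.04]
    - [0.75,-0.014,-0.04]
    - [1.0,-0.025,-0.04]
    - [1.249,-0.039,-0.04]
    - [1.499,-0.056,-0.04]
    - [1.748,-0.077,-0.04]
    - [1.997,-0.1,-0.04]
    - [2.245,-0.126,-0.04]
    - [2.494,-0.156,-0.04]
  roll: [-0.0125,-0.025,-0.0375,-0.05,-0.0625,-0.075,-0.0875,-0.1,-0.1125,-0.125]

```text
time: 7.15
position: [0.4726, 0.0124, 0.0711]
tool_rot: [3.14, -0.06, -0.007]
ft_force: [-4.9, -0.1, 5.8]
grip_width: 0.002
grip_force: 2.9
```

```bash
cat > chk.py <<'E'
from h import *
import sys
s=monitor.get_state();R=Ro.from_rotvec(s["tool_rot"]).as_matrix()
a=np.radians(18.1);d=1000*s["position"][:2]-[544.4,22.4];x,y=np.cos(a)*d[0]+np.sin(a)*d[1],-np.sin(a)*d[0]+np.cos(a)*d[1]
th=np.arctan2(x,200-y)
print("t",s["time"],"s",200*th,"lateral(+hollow)",200-np.hypot(x,200-y),"heading err",np.degrees(np.arctan2(R[1,0],R[0,0])-a-th),"tip z",1000*s["position"][2]-19,s["ft_force"],"j7",s["joint_positions"][6])
E
python3 chk.py
```

```text
t 7.15 s -72.78972803370556 lateral(+hollow) -0.2885451346765251 heading err 0.5651191200446769 tip z 52.07381054959525 [-4.88639187 -0.058916    5.77585518] j7 -1.8125270276594243
```

It reads 5.8 N down and 4.9 N drag, which is firmer than I want. I'll ease up 0.5 mm and keep sliding.

Request:
move_arm:
  slide:
    - [0.25,-0.002,-0.05]
    - [0.5,-0.006,-0.05]
    - [0.75,-0.014,-0.05]
    - [1.0,-0.025,-0.05]
    - [1.249,-0.039,-0.05]
  roll: [-0.0125,-0.025,-0.0375,-0.05,-0.0625]

```text
time: 7.65
position: [0.4874, 0.0122, 0.0715]
tool_rot: [-3.141, -0.038, -0.0]
ft_force: [0.3, -0.3, -0.1]
grip_width: 0.008
grip_force: 0.0
```

```bash
python3 chk.py; python3 - <<'E'
from h import *
im0=cv2.imread("pics/side0.png")[:,:,::-1];im=cams.get_image("side")
for i in(im0,im):
    m=blobs(i[190:250,270:360],(100,120,40),(125,255,255))[0]
    v,u=np.nonzero(m);print("bottom edge rows by col",[int(v[u==k].max()) for k in range(20,80,10)],"right end",np.sort(u)[-5:])
cv2.imwrite("pics/s3.png",cv2.resize(im[130:280,220:420,::-1],None,fx=4,fy=4,interpolation=cv2.INTER_CUBIC))
E
```

```text
t 7.65 s -58.08072447022289 lateral(+hollow) -0.33903556002448454 heading err -0.07712772769823273 tip z 52.51784499678942 [ 0.29450195 -0.33998124 -0.08685557] j7 -1.767781451292021
bottom edge rows by col [48, 47, 44, 40, 35, 28] right end [79 79 79 79 80]
bottom edge rows by col [48, 47, 44, 40, 35, 28] right end [79 79 79 79 79]
```

View pics/s3.png

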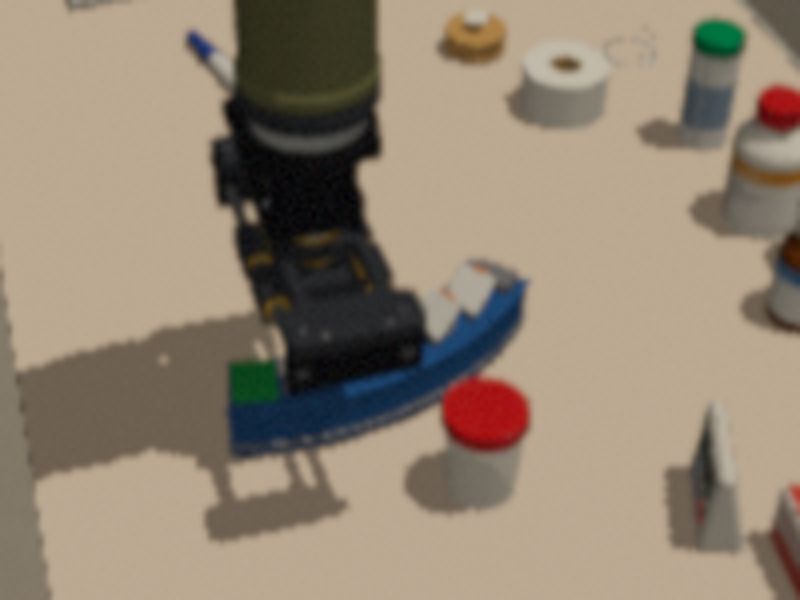

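The rack hasn't moved: its edge pixels match the first picture. The fingertips are now 0.4 mm above the closed-lid level with almost no force, so I'll come down 0.2 mm and continue.

Request:
move_arm:
  slide:
    - [0.25,-0.002,0.02]
    - [0.5,-0.006,0.02]
    - [0.75,-0.014,0.02]
    - [1.0,-0.025,0.02]
    - [1.249,-0.039,0.02]
    - [1.499,-0.056,0.02]
    - [1.748,-0.077,0.02]
    - [1.997,-0.1,0.02]
    - [2.245,-0.126,0.02]
    - [2.494,-0.156,0.02]
    - [2.741,-0.189,0.02]
    - [2.989,-0.225,0.02]
  roll: [-0.0125,-0.025,-0.0375,-0.05,-0.0625,-0.075,-0.0875,-0.1,-0.1125,-0.125,-0.1375,-0.15]

```text
time: 8.9
position: [0.5171, 0.0152, 0.0714]
tool_rot: [3.13, 0.273, -0.0]
ft_force: [-0.2, 0.0, -1.0]
grip_width: 0.005
grip_force: 0.0
```

```bash
python3 chk.py
```

```text
t 8.9 s -28.209574763847904 lateral(+hollow) -0.32653165677936613 heading err -0.0307434311868618 tip z 52.38240884899757 [-0.24744812  0.0417144  -0.9851495 ] j7 -1.6648568360074998
```

Request:
move_arm:
  slide:
    - [0.25,-0.002,0.01]
    - [0.5,-0.006,0.01]
    - [0.75,-0.014,0.01]
    - [1.0,-0.025,0.01]
    - [1.249,-0.039,0.01]
    - [1.499,-0.056,0.01]
    - [1.748,-0.077,0.01]
    - [1.997,-0.1,0.01]
    - [2.245,-0.126,0.01]
    - [2.494,-0.156,0.01]
    - [2.741,-0.189,0.01]
    - [2.989,-0.225,0.01]
    - [3.236,-0.263,0.01]
    - [3.482,-0.305,0.01]
    - [3.728,-0.351,0.01]
    - [3.973,-0.399,0.01]
    - [4.218,-0.45,0.01]
    - [4.462,-0.505,0.01]
    - [4.706,-0.562,0.01]
    - [4.948,-0.622,0.01]
  roll: [-0.0125,-0.025,-0.0375,-0.05,-0.0625,-0.075,-0.0875,-0.1,-0.1125,-0.125,-0.1375,-0.15,-0.1625,-0.175,-0.1875,-0.2,-0.2125,-0.225,-0.2375,-0.25]

```text
time: 10.9
position: [0.5652, 0.0302, 0.0714]
tool_rot: [-3.071, -0.662, -0.002]
ft_force: [0.1, -0.1, 1.4]
grip_width: 0.009
grip_force: 0.0
```

```bash
python3 chk.py
```

```text
t 10.9 s 22.173531505087386 lateral(+hollow) -0.29316288563975945 heading err -0.13446154770149446 tip z 52.37611135888453 [ 0.06059414 -0.06327031  1.37225774] j7 -1.496241116483386
```

Request:
move_arm:
  slide:
    - [0.25,-0.002,0.01]
    - [0.5,-0.006,0.01]
    - [0.75,-0.014,0.01]
    - [1.0,-0.025,0.01]
    - [1.249,-0.039,0.01]
    - [1.499,-0.056,0.01]
    - [1.748,-0.077,0.01]
    - [1.997,-0.1,0.01]
    - [2.245,-0.126,0.01]
    - [2.494,-0.156,0.01]
    - [2.741,-0.189,0.01]
    - [2.989,-0.225,0.01]
    - [3.236,-0.263,0.01]
    - [3.482,-0.305,0.01]
    - [3.728,-0.351,0.01]
    - [3.973,-0.399,0.01]
    - [4.218,-0.45,0.01]
    - [4.462,-0.505,0.01]
    - [4.706,-0.562,0.01]
    - [4.948,-0.622,0.01]
  roll: [-0.0125,-0.025,-0.0375,-0.05,-0.0625,-0.075,-0.0875,-0.1,-0.1125,-0.125,-0.1375,-0.15,-0.1625,-0.175,-0.1875,-0.2,-0.2125,-0.225,-0.2375,-0.25]

```text
time: 12.9
position: [0.6073, 0.056, 0.0712]
tool_rot: [2.965, 1.039, -0.0]
ft_force: [-1.2, -0.1, 1.4]
grip_width: 0.008
grip_force: 0.5
```

```bash
python3 chk.py
```

```text
t 12.9 s 71.64405392564704 lateral(+hollow) -0.3528473844402811 heading err 0.011728236885842574 tip z 52.21162304907553 [-1.1697258  -0.14562468  1.36087273] j7 -1.3278373942406572
```

Request:
move_arm:
  slide:
    - [0.25,-0.002,0]
    - [0.5,-0.006,0]
    - [0.75,-0.014,0]
    - [1.0,-0.025,0]
    - [1.249,-0.039,0]
    - [1.499,-0.056,0]
    - [1.748,-0.077,0]
    - [1.997,-0.1,0]
    - [1.997,-0.1,0]
  roll: [-0.0125,-0.025,-0.0375,-0.05,-0.0625,-0.075,-0.0875,-0.1,-0.1]

```text
time: 13.8
position: [0.6225, 0.0697, 0.0712]
tool_rot: [-2.909, -1.186, -0.001]
ft_force: [-0.1, -1.4, 0.6]
grip_width: 0.004
grip_force: 0.2
```

```bash
python3 chk.py; python3 - <<'E'
from h import *
a=cams.get_image("side")[160:260,260:380,::-1];b=cams.get_image("scene")[170:250,290:410,::-1]
f=lambda i:cv2.resize(i,None,fx=5,fy=3.0 if 0 else 5,interpolation=cv2.INTER_CUBIC)
a=cv2.resize(a,(400,333),interpolation=cv2.INTER_CUBIC);b=cv2.resize(b,(400,267),interpolation=cv2.INTER_CUBIC)
cv2.imwrite("pics/s4.png",np.hstack([a,np.vstack([b,np.zeros((66,400,3),np.uint8)])]))
E
```

```text
t 13.8 s 92.11588338406146 lateral(+hollow) -0.1809363336776073 heading err -0.13138812666661748 tip z 52.24657138570676 [-0.09738532 -1.40711266  0.6498637 ] j7 -1.2604620694484574
```

View pics/s4.png

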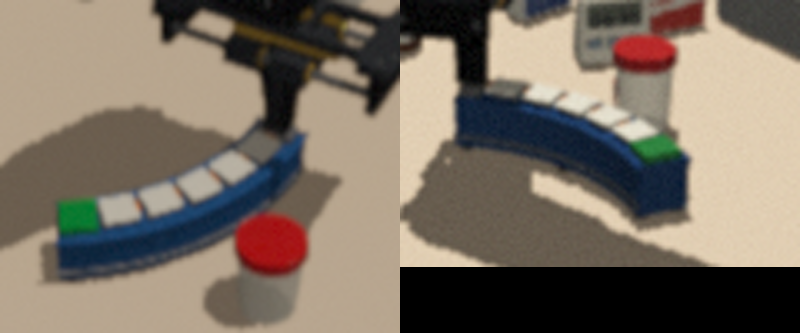

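In both views all five lids lie flat: four white ones plus the fifth in the gripper's shadow at crop (262,150). The fingertips are on the grey pad. I'll lift straight up and take one last look.

Request:
move_arm:
  slide:
    - [0,0,-0.3]
    - [0,0,-1]
    - [0,0,-3]
    - [0,0,-6]
    - [0,0,-9]
    - [0,0,-12]
    - [0,0,-14]
    - [0,0,-15]
    - [0,0,-15]
    - [0,0,-15]
  roll: [0,0,0,0,0,0,0,0,0,0]

```text
time: 14.9
position: [0.6217, 0.0689, 0.2203]
tool_rot: [-2.91, -1.185, 0.002]
ft_force: [-0.5, -0.4, -0.8]
grip_width: 0.009
grip_force: 0.0
```

```bash
python3 chk.py; python3 - <<'E'
from h import *
i=cams.get_image("side");i0=cv2.imread("pics/side0.png")[:,:,::-1]
for k in(i0,i):
    print([(n,[ce.round(1).tolist() for a,ce,_ in blobs(k[130:340,230:370],lo,hi,20)[2]]) for n,lo,hi in(("green",(50,120,60),(80,255,255)),("orange",(10,170,150),(25,255,255)),("red",(172,150,80),(180,255,255)))])
    m=blobs(k[190:250,270:360],(100,120,40),(125,255,255))[0];v,u=np.nonzero(m);print([int(v[u==q].max()) for q in range(10,80,10)],u.max())
a=cv2.resize(i[160:260,260:380,::-1],(400,333),interpolation=cv2.INTER_CUBIC);b=cv2.resize(cams.get_image("scene")[170:250,290:410,::-1],(400,333),interpolation=cv2.INTER_CUBIC)
cv2.imwrite("pics/s5.png",np.hstack([a,b]))
E
```

```text
t 14.9 s 90.90499938675501 lateral(+hollow) -0.1604349542982959 heading err 0.16209929684160196 tip z 201.32640413044115 [-0.54739979 -0.36083782 -0.82791299] j7 -1.181762531747426
[('green', [[53.1, 95.0]]), ('orange', [[93.6, 183.9]]), ('red', [[114.0, 100.5]])]
[49, 48, 47, 44, 40, 35, 28] 80
[('green', [[53.2, 95.0]]), ('orange', [[93.5, 184.0]]), ('red', [[108.5, 104.7]])]
[49, 48, 47, 44, 40, 35, 28] 79
```

View pics/s5.png

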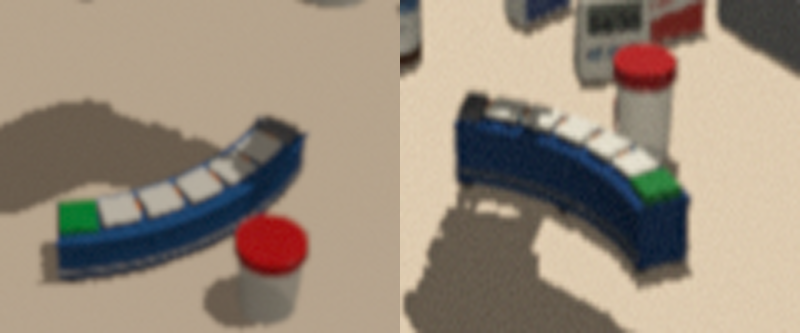

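All lids are flat, and the rack and cups are where they started. Handing in.

```bash
python3 -c "
from bench import workorder
print(workorder.close_job())"
```

```text
the job is handed in; nothing more can be done
None
```

All five lids were folded flat in one stroke from the green pad to the grey pad, in about 15 s. Contact reached about 7 N at touchdown on the green pad and about 6 N on lid 1, with near-zero to 1.4 N readings after that, and the rack and cups look unmoved in the images.

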